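# Free the label printer's ribbon cassette

## Task

Take the ribbon cassette out of the label printer. Turn the head-pressure dial until its pointer reads zero, which draws the print head back off the cassette, then pinch the two spring catches on the cassette's sides together and lift it straight up out of its well, without pulling it against the head or disturbing the other things on the cart. Finish still holding the cassette by its pinched catches, level and at rest above its well, with its underside at least 4 cm above the printer's bed.

Things in the scene. Friction and masses are not known exactly. Their poses are not given: they have to be found in the camera images.
- printer: White label printer, 240 deep (x) x 270 mm wide (y), fixed upright. Origin: centre of underside, on the cart top. x: front (exit slot) to rear, y: to its left, z up. Dark grey bed 85 mm above the cart holds the cassette well. On the right (y -135 to -20) a housing, flat top 112 mm high, carries the dial. At the rear (x 88 to 120) a bridge stands 30 mm above the bed.
- well (a point): Centre of the cassette well's mouth, at bed height (printer x -20, y 60, z 85 mm). Mouth 73 (x) x 43 mm (y), floor 35 mm below the bed. An 8 mm thick lip runs round the mouth; the barbs of the two catches hook under its left and right sides.
- dial (a joint): Head-pressure dial reading, rad: 0 = pointer on the zero mark, grows clockwise seen from above; range -0.5 to 1.5, no stop or click at 0; stays where left; 0.05 N m to turn. Vertical axis at printer x -30, y -80 mm. At 0 the pointer points to the printer's rear (+x), at the one long broad tick of the scale ring; short thin ticks every 0.25 rad. Moves the head 10 mm per rad.
- dial_top (a point): Top centre of the dial's finger bar, on the dial axis, 146.5 mm above the cart. Dial: black round skirt, radius 24, 7 mm high, carrying an upright finger bar 42 long, 12 wide, 26 mm tall; skirt top 26 mm below this point. Site x axis points along the bar to the pointer end (white nib at the skirt's rim, white line on that half of the bar's top); z up.
- head: Print head: finned aluminium carriage 34 x 44 x 31 mm in rails on the bed behind the cassette, with a steel tongue 18 mm long, 20 wide, 14 to 20 mm above the bed, pointing to the printer's front. Origin: below the tongue's tip, at bed height. At dial 0 the tip is 2 mm clear of the cassette's rear lug; at higher readings it lies over the lug and bars lifting.
- cassette: Grey ribbon cassette, 70 long (x), 40 wide (y), 78 mm tall, 0.13 to 0.25 kg, upright in the well; play 1.5 mm all round, and 1.5 mm up until the barbs catch. Origin: centre of its underside, 50 mm above the cart when seated; x to the printer's rear, y to its left, z up. Top 43 mm above the bed. A lug 20 mm wide projects 15 mm to the rear, 6 to 12 mm above the bed.
- pad_left (a point): Centre of the outer face of the left catch's black ribbed thumb pad, 25.5 mm left of the cassette's middle at rest, 57 mm above its underside (22 mm above the bed when seated). Pad 26 mm long (x), 32 mm tall: from 6 to 38 mm above the bed. Over 50 mm free beside it. Site axes as the cassette's.
- pad_right (a point): The same for the right catch (-y side). The two pad faces are 51 mm apart at rest, 40 mm fully pinched, and then still 2 mm proud of the shell.
- catch_left (a joint): How far the left (+y) catch is pushed in towards the cassette's middle, m: 0 at rest, 0.0055 fully in. It slides straight in against a spring: 2 N to start, 7 N fully in. Its barb reaches 3.5 mm under the lip at rest and is clear of it from 0.0035 on (0.005 if the cassette sits hard to that side).
- catch_right (a joint): The same for the right (-y) catch, pushed towards +y.
- vase: Squat white ceramic vase, empty, 104 mm across, 90 mm tall, loose on the cart left of the printer towards the rear; origin at the centre of its underside. Leave alone.
- flashlight: Red aluminium flashlight, 130 mm long, 36 mm across, lying on the cart left of the printer towards the front; origin under its middle. Leave alone.
- clipboard: Brown clip board with a chrome spring clip, 225 x 155 mm, 20 mm high at the clip, lying on the cart right of the printer; origin at the centre of its underside. Leave alone.
- phone_stand: Clear acrylic phone stand, 85 x 75 mm, 110 mm tall, on the cart left of the flashlight; origin at the centre of its base's underside. Leave alone.
Things that resemble listed ones, but are neither listed nor needed, are in the scene too. What is shaped like the cassette but brown or turquoise is not meant.

How it is judged:
On the way, in this order (a step that is already met when the one before it is completed fails the run):
1. the dial's pointer reads zero while the cassette still sits in its well (value of joint dial between -0.12 and 0.12 rad and z of cassette in the frame of printer below 0.056 m), for 0.2 s.
2. both side catches are pinched in (value of joint each of catch_left, catch_right above 0.003 m), for 0.1 s.
At the end, for the whole second after the job is handed in: Ends holding: cassette in the fingers by both catches (each in over 3 mm), underside over 35 mm above the bed, within 50 mm of straight above the well, tilt under 0.2 rad, below 0.03 m/s, not touching the printer; dial at zero within 0.12 rad (all of step 2 and z of cassette in the frame of printer above 0.12 m and horizontal distance between cassette and well below 0.05 m and angle between cassette's own z axis and vertical below 0.2 rad and contact force between the fingers and cassette above 1 N and contact force between cassette and printer below 0.1 N and linear speed of cassette below 0.03 m/s and value of joint dial between -0.12 and 0.12 rad); the arm keeps its last pose, push and grip.
It fails at once if the cassette is pulled hard against the print head (contact force between cassette and head above 15 N).
It fails at once if the vase, flashlight, clip board or phone stand is disturbed (moved more than 30 mm or tipped) (distance of any of vase, flashlight, clipboard, phone_stand from where it was at the start of the episode above 0.03 m or angle between any of vase, phone_stand's own z axis and vertical above 0.5 rad).
It also fails if it takes over 45 s, if anything falls off the work surface, if the arm or the gripper's body presses on something with over 40 N, if the wrist force passes 120 N, or if a joint passes its speed limit or range.

## Robot

A 6-joint arm with a two-finger parallel gripper is mounted at the origin on the work surface. World frame = base frame: x ahead of the robot, y to its left, z up, the work surface at z = 0. Lengths are in m, angles in rad, forces in N, time in s.
With the tool pointing down it reaches from about 0.25 to 0.8 m from the base axis. Payload 3.9 kg.
Tool frame: the origin (TCP) lies at the very end of the fingers, on their centre line; the grasp point (between the pads) lies 19 mm behind it (robot.grasp_offset is the distance from the TCP to the grasp point, in m); z points along the fingers, x is the direction in which the jaws open and shut, and the axes are right-handed (so a half turn about z gives the same grasp; the last joint's range is limited). The gripper opens to 85 mm and grips with 20 to 120 N. Pads are 22 mm wide; open, the fingers measure 114 mm over their backs; the gripper's body (76 mm by 85 mm) begins 54 mm behind the grasp point. The pads swing forward as they close: fully open they stand 13 mm farther back than shut.
Start: joints at [1.237, 0.26, -0.138, 1.173, 0, 1.571], TCP at [0.172, 0.496, 0.231] pointing down, gripper open.
Joint ranges: [-2.78, 2.78], [-0.83, 1.72], [-1.28, 1.37], [-1.9, 2.12], [-1.57, 1.48], [-3.14, 3.14]. Speed limits (rad/s): [2.57, 2.57, 3.14, 3.14, 3.14, 3.14].

## Interface

Orientations are given as [roll, pitch, yaw] about the fixed x, y, z axes, in that order (R = Rz(yaw) Ry(pitch) Rx(roll)).
In Python, from workcell import read_state, imaging, robot gives the robot as it stands.
- The arm moves only by the tool drive_tool, never from a script. Its argument "deltas" is a list of rows, each a list of 3 entries, a list of its own where there are three numbers: the turn, a rotation vector about the tool's x, y, z in rad, then the shift along the tool's x, y, z in cm, then the finger opening in cm, from 0 to 8.54. A call has 1 to 10 rows; each row shifts and turns the commanded pose from where the row before left it, along the tool's axes as they then stand; what a row does not reach is not made up. A row lasts 1/12 s, in which the tool goes at most 41.7 mm and 7.16 degrees, less where a joint would pass 70% of its speed; a pose out of reach is approached as far as the arm can. A call with a gripper value outside its range is refused whole. The fingers move at their own pace and stop on an object; "force" is the grip in N (left out, the last holds). Time passes only in rows, so rows that do not move let the fingers close. It gives the time, the measured TCP pose, the force and the opening at its end, in the units of the state.
- read_state(): the state, without advancing time (a new reading comes with each control period).
- imaging.capture(name): name is "side" or "top"; returns (picture, depth): 420x560x3 uint8, red, green, blue; 420x560 float32, m along the optical axis (not along the pixel's ray), 0 where there is no reading.
- imaging.camera_info(name): a dict with "mtx" (3x3 intrinsics, pixels), "dist_coeffs" ([k1, k2, p1, p2, k3] as OpenCV has them; the pictures are not rectified), "rvec" (rotation vector, rad) and "tvec" (3), from world to camera coordinates, as OpenCV has them. Camera axes: x right, y down, z forward; pixel columns grow to the right and rows downward; lengths in m; the calibration is good to about 2 mm. A picture is of the moment at which its call begins. camera_info takes no time and is no camera call.
- robot.close_job(): hands the job in, once; it reports no verdict.
The state is a dict: "time_s": time; "joint_positions": joint angles; "qvel": joint speeds; "effort": joint torques, N m; "ee_pos": TCP position; "eef_rot": TCP orientation; "force": force on the tool from outside, world axes, zero at the start; "wrist_torque": the same for the moment, N m; "gripper_width": opening from 0.0 (shut) to 1.0 (fully open).
Only numpy, scipy, OpenCV 4.12 (cv2) and the standard library are available. Lean on these libraries where they do the work, as an engineer would, in place of code of your own. Each camera call takes 0.05 s, during which the arm holds its last target.

## Working session

There is one attempt and no reset: what is moved stays moved. The work goes in short steps, Python scripts to look and compute and a tool call to move; the robot and the scene stay as the last step left them, time stands still between calls to the robot, and variables do not carry over. Pictures are saved under pics/ and viewed, and the job is handed in when it is done.

Besides the shell and the picture viewer there is one more tool, called after "Call:" as name(argument=value, ...), one argument or row to a line, values as JSON. drive_tool: Moves the arm, as the interface text tells. Its arguments: {"type":"object","properties":{"deltas":{"type":"array"},"force":{"type":"number"}},"required":["deltas"]}

```bash
mkdir -p pics; ls; python3 - <<'E'
from workcell import read_state, imaging, robot
import cv2,numpy as np
for n in("top","side"):
    p,d=imaging.capture(n); np.save(f"pics/{n}_d.npy",d); np.save(f"pics/{n}_p.npy",p)
    cv2.imwrite(f"pics/{n}0.png",p[:,:,::-1]); i=imaging.camera_info(n); print(n,i)
print(read_state(),robot.grasp_offset)
E
```

```text
pics
top {'mtx': array([[478.70113739,   0.        , 275.74196957],
       [  0.        , 478.70113739, 209.91518259],
       [  0.        ,   0.        ,   1.        ]]), 'dist_coeffs': array([-0.01973832,  0.        ,  0.        ,  0.        ,  0.        ]), 'rvec': array([ 2.200734  , -2.18179584,  0.01746366]), 'tvec': array([0.10329901, 0.4599243 , 1.20327783])}
side {'mtx': array([[386.41208229,   0.        , 272.42864394],
       [  0.        , 386.41208229, 216.23875894],
       [  0.        ,   0.        ,   1.        ]]), 'dist_coeffs': array([-0.02434303,  0.        ,  0.        ,  0.        ,  0.        ]), 'rvec': array([ 2.32022148, -0.70769799,  0.24856594]), 'tvec': array([-0.34864184,  0.32359811,  0.94216958])}
{'time_s': 0.1, 'joint_positions': array([ 1.23699758e+00,  2.60625017e-01, -1.39231820e-01,  1.17270316e+00,
        2.34119615e-06,  1.57079599e+00]), 'qvel': array([ 0.00027454, -0.00126487,  0.00257007,  0.00168521, -0.00070432,
        0.00183217]), 'effort': array([-1.35548624e-03, -4.06509769e+01,  2.54527169e+01,  1.01073633e-02,
       -1.33951285e-04,  8.69924378e-06]), 'ee_pos': array([0.1718079 , 0.49544738, 0.23054775]), 'eef_rot': array([-3.14159031e+00,  1.76366633e-03,  1.23699792e+00]), 'force': array([0.17333523, 0.3078772 , 0.68713704]), 'wrist_torque': array([-0.01710222, -0.03244238,  0.038332  ]), 'gripper_width': 0.9994315572811888} 0.0187
```

View pics/top0.png

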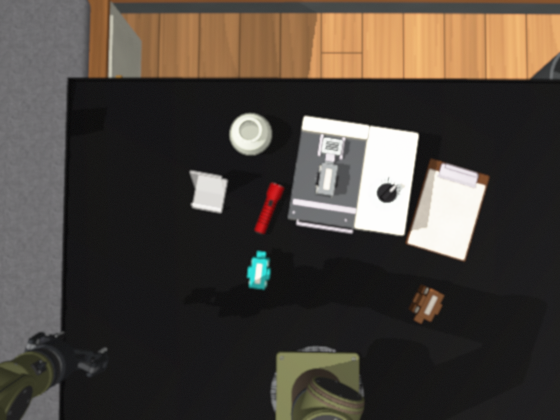

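View pics/side0.png

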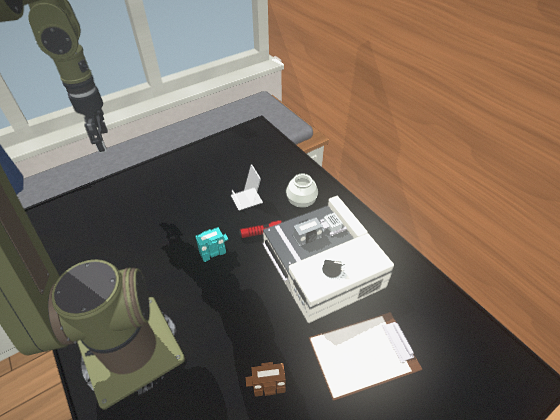

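Candidates for the cassette are the grey one in the printer at top (328,178) / side (308,230), turquoise at top (260,270), and brown at top (427,304). I choose the grey one in the well. The only dial is at top (388,191) / side (333,269). Next I check it in a close crop.

```bash
cat > h.py <<'E'
import cv2,numpy as np
from workcell import imaging
def cam(n):
    i=imaging.camera_info(n);R=cv2.Rodrigues(i["rvec"])[0];return i["mtx"],i["dist_coeffs"],R,i["tvec"],i["rvec"]
def ray(n,uv):
    K,D,R,t,_=cam(n);u=cv2.undistortPoints(np.array(uv,float).reshape(-1,1,2),K,D).reshape(-1,2)
    d=np.c_[u,np.ones(len(u))]@R; return -R.T@t,d
def onz(n,uv,z):
    c,d=ray(n,uv);return c+d*((z-c[2])/d[:,2])[:,None]
def depthpts(n,d):
    v,u=np.mgrid[:d.shape[0],:d.shape[1]];c,r=ray(n,np.c_[u.ravel(),v.ravel()]);return (c+r*d.ravel()[:,None]).reshape(*d.shape,3)
def proj(n,P):
    K,D,R,t,rv=cam(n);return cv2.projectPoints(np.array(P,float).reshape(-1,1,3),rv,t,K,D)[0].reshape(-1,2)
E
python3 - <<'E'
from h import *
p=np.load("pics/top_p.npy");c=p[105:245,280:425,::-1]
cv2.imwrite("pics/topc.png",cv2.resize(c,None,fx=4.2,fy=4.2,interpolation=cv2.INTER_CUBIC))
p=np.load("pics/side_p.npy");c=p[190:325,255:400,::-1]
cv2.imwrite("pics/sidec.png",cv2.resize(c,None,fx=4.2,fy=4.2,interpolation=cv2.INTER_CUBIC))
for n in("top","side"):
    P=depthpts(n,np.load(f"pics/{n}_d.npy"))
    for uv in [(390,140),(385,215),(328,178),(388,191)] if n=="top" else [(345,290),(308,230),(333,269)]: print(n,uv,P[uv[1],uv[0]].round(4))
P=depthpts("top",np.load("pics/top_d.npy"));z=P[...,2]
m=((z>.105)&(z<.119)).astype(np.uint8);m[:100]=0
k,l,s,cc=cv2.connectedComponentsWithStats(m)
for i in range(1,k):
    if s[i,4]>100: print(s[i],cc[i],P[l==i].mean(0), cv2.minAreaRect(np.argwhere(l==i)[:,::-1].astype(np.float32)))
E
```

```text
top (390, 140) [ 0.6206 -0.16    0.1086]
top (385, 215) [ 0.4455 -0.1477  0.1115]
top (328, 178) [ 0.5283 -0.0141  0.1307]
top (388, 191) [ 0.4983 -0.147   0.1475]
side (345, 290) [ 0.4956 -0.2049  0.0929]
side (308, 230) [ 0.5184 -0.0233  0.1248]
side (333, 269) [ 0.4934 -0.1568  0.1261]
[ 302  116  116  119 5644] [377.94330262 171.47200567] [ 0.54650618 -0.13121141  0.11232478] ((353.3788146972656, 174.79981994628906), (116.63845825195312, 102.91629791259766), 8.61564826965332)
[321 137  21  24 311] [331.18327974 146.76205788] [ 0.60321459 -0.02271931  0.11256805] ((330.7432556152344, 149.04052734375), (18.905881881713867, 22.193862915039062), 9.462322235107422)
```

View pics/topc.png

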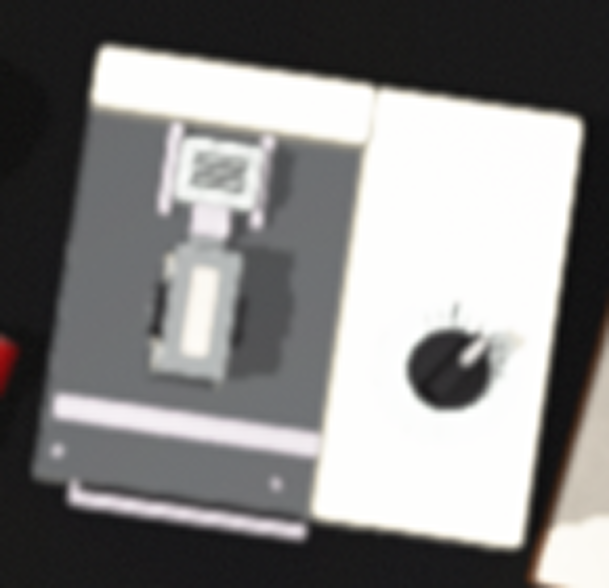

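View pics/sidec.png

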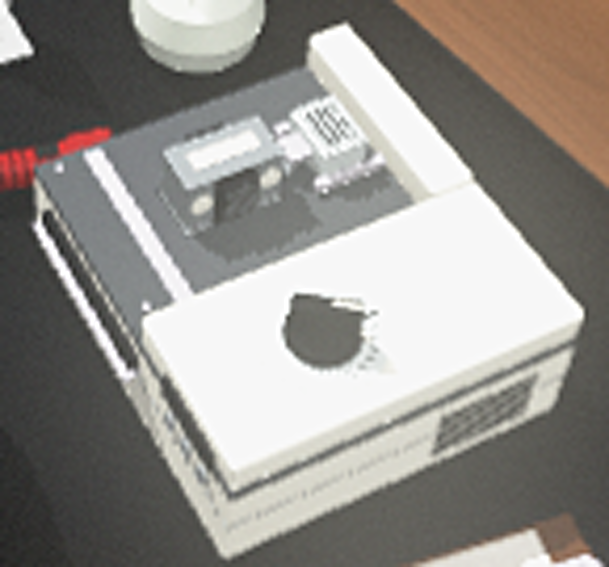

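```bash
python3 - <<'E'
from h import *
f=lambda L:[(280+(x+.5)/4.2-.5,105+(y+.5)/4.2-.5) for x,y in L]
C=onz("top",f([(378,88),(582,118),(525,548),(312,518)]),.112)
print(C.round(4)); 
for a,b in((0,1),(1,2),(2,3),(3,0)): 
    e=C[b]-C[a];print(np.linalg.norm(e).round(4),np.degrees(np.arctan2(e[1],e[0])).round(2))
# frame: x axis from C2->C1 ; corners local
L=np.array([[120,-20],[120,-135],[-120,-135],[-120,-20]])/1e3
L2=L[1:3]
def fit(L,W):
    lc,wc=L.mean(0),W.mean(0);H=(L-lc).T@(W-wc);U,S,V=np.linalg.svd(H);R=(U@V).T
    th=np.arctan2(R[1,0],R[0,0]);return th,wc-R@lc, (L-lc)@R.T+wc-W
th,o,r=fit(L,C[:,:2]);print(np.degrees(th),o,(r*1e3).round(1))
P=np.load("pics/top_p.npy");d=depthpts("top",np.load("pics/top_d.npy"))
# housing+bridge mask via depth: 
R=np.array([[np.cos(th),-np.sin(th)],[np.sin(th),np.cos(th)]])
w=lambda x,y,z:np.r_[o+R@[x,y],z]
pts=[w(-.02,.06,.128),w(-.03,-.08,.1465),w(-.02,.0855,.107),w(-.02,.0345,.107),w(.12,.135,.115)]
print(np.round(pts,4));q=proj("top",pts);print(((q-[280,105]+.5)*4.2-.5).round(0)); q=proj("side",pts);print(((q-[255,190]+.5)*4.2-.5).round(0))
for n,x0,y0,x1,y1 in(("top",372,172,410,207),("side",315,248,355,290)):
    p=np.load(f"pics/{n}_p.npy")[y0:y1,x0:x1,::-1];cv2.imwrite(f"pics/dial_{n}.png",cv2.resize(p,None,fx=15,fy=14,interpolation=cv2.INTER_CUBIC))
E
```

```text
[[ 0.6536 -0.112   0.112 ]
 [ 0.6375 -0.2247  0.112 ]
 [ 0.3995 -0.1928  0.112 ]
 [ 0.4149 -0.076   0.112 ]]
0.1138 -98.12
0.2402 172.37
0.1178 82.47
0.2413 -8.57
-8.048106116727316 [ 0.537212   -0.07463406] [[-0.3  0.7]
 [-0.4 -0.4]
 [ 0.   1.3]
 [ 0.7 -1.6]]
[[ 0.5258 -0.0124  0.128 ]
 [ 0.4963 -0.1496  0.1465]
 [ 0.5294  0.0128  0.107 ]
 [ 0.5222 -0.0377  0.107 ]
 [ 0.6749  0.0422  0.115 ]]
[[200. 313.]
 [460. 367.]
 [151. 310.]
 [242. 324.]
 [100.  47.]]
[[223. 150.]
 [329. 302.]
 [203. 145.]
 [241. 199.]
 [347.  21.]]
```

View pics/dial_top.png

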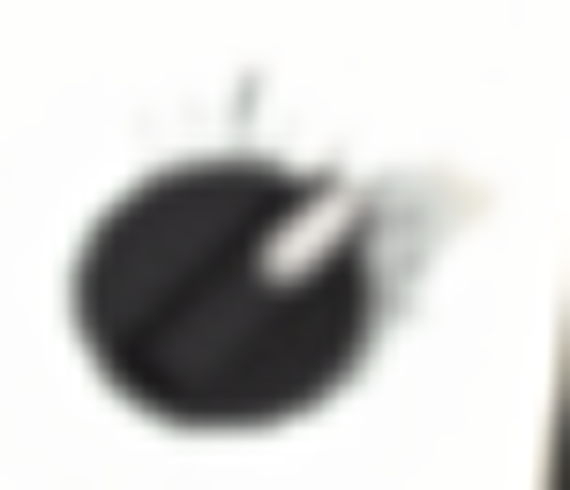

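The top crop shows the grey cassette upright in the well, centre about (197,314) in the 4.2x crop, with black pads on both sides. The head tongue is behind it. The dial bar's white line points about 35° clockwise of the long tick. The projected dial and cassette points agree with the picture to about 3 crop px.

```bash
python3 - <<'E'
from h import *
f=lambda L:[(372+(x+.5)/15-.5,172+(y+.5)/14-.5) for x,y in L]
A=onz("top",f([(280,265),(345,195)]),.1465);e=A[1]-A[0];print(A.round(4),np.linalg.norm(e),np.degrees(np.arctan2(e[1],e[0])))
ax=np.array([.4963,-.1496])
for a in A: d=a[:2]-ax;print(np.linalg.norm(d),np.degrees(np.arctan2(d[1],d[0])))
T=onz("top",f([(240,135),(250,75)]),.112)
for a in T: d=a[:2]-ax;print("tick",a,np.linalg.norm(d),np.degrees(np.arctan2(d[1],d[0])))
S=onz("top",f([(85,290),(370,290),(230,155),(200,430)]),.1205);print(S.round(4))
E
```

```text
[[ 0.4996 -0.1522  0.1465]
 [ 0.5109 -0.1619  0.1465]] 0.014908717452278213 -40.59650296957753
0.0041785814119821045 -38.00374448464829
0.01908395739515345 -40.02898271814006
tick [ 0.52389138 -0.15347705  0.112     ] 0.027862443630794542 -7.998647811420477
tick [ 0.53386809 -0.15502211  0.112     ] 0.037957355076639665 -8.212652666032277
[[ 0.4973 -0.128   0.1205]
 [ 0.4977 -0.1715  0.1205]
 [ 0.5197 -0.1502  0.1205]
 [ 0.4745 -0.1456  0.1205]]
```

View pics/dial_side.png

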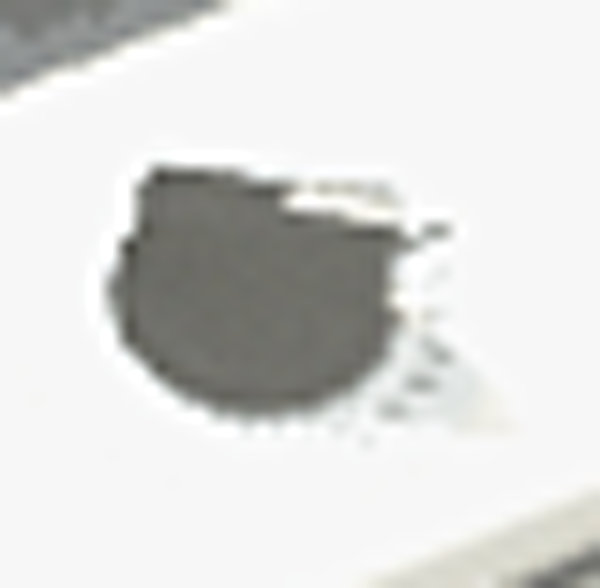

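Call:
drive_tool(
  deltas=[
    [[0,0,0.12],[0,0,0],5],
    [[0,0,0.12],[0,0,0],5],
    [[0,0,0.124],[0,0,0],5],
    [[0,0,0],[0,0,0],5],
  ],
)

```text
time_s: 0.43
ee_pos: [0.1719, 0.4957, 0.2308]
eef_rot: [3.141, 0.001, 0.871]
force: [0.7, -1.4, -0.3]
gripper_width: 0.584
```

```bash
cat > go.py <<'E'
import sys,numpy as np
from workcell import read_state
from scipy.spatial.transform import Rotation as Ro
s=read_state();R=Ro.from_euler("xyz",s["eef_rot"])
t=np.array(list(map(float,sys.argv[1:4])))
print("t",s["time_s"],"pos",s["ee_pos"].round(4),"rot",s["eef_rot"].round(4),"F",s["force"].round(2),"w",round(s["gripper_width"]*8.54,2))
print("tool shift cm",(R.inv().apply(t-s["ee_pos"])*100).round(2))
if len(sys.argv)>4:
    T=Ro.from_euler("xyz",[np.pi,0,float(sys.argv[4])]);print("rotvec",(R.inv()*T).as_rotvec().round(4))
E
python3 go.py .4965 -.1497 .22 0.873
```

```text
t 0.4333 pos [0.1719 0.4957 0.2308] rot [3.1412e+00 1.1000e-03 8.7100e-01] F [ 0.67 -1.4  -0.27] w 4.98
tool shift cm [-28.46  66.4    1.14]
rotvec [ 0.0004  0.0011 -0.002 ]
```

Call:
drive_tool(
  deltas=[
    [[0,0,0],[-1.42,3.32,0],5],
    [[0,0,0],[-1.42,3.32,0],5],
    [[0,0,0],[-1.42,3.32,0],5],
    [[0,0,0],[-1.42,3.32,0],5],
    [[0,0,0],[-1.42,3.32,0],5],
    [[0,0,0],[-1.42,3.32,0],5],
    [[0,0,0],[-1.42,3.32,0],5],
    [[0,0,0],[-1.42,3.32,0],5],
    [[0,0,0],[-1.42,3.32,0],5],
    [[0,0,0],[-1.42,3.32,0],5],
  ],
)

```text
time_s: 1.27
ee_pos: [0.3353, 0.1722, 0.2313]
eef_rot: [3.142, -0.0, 0.877]
force: [1.0, 0.3, -0.4]
gripper_width: 0.59
```

Call:
drive_tool(
  deltas=[
    [[0,0,0],[-1.42,3.32,0],5],
    [[0,0,0],[-1.42,3.32,0],5],
    [[0,0,0],[-1.42,3.32,0],5],
    [[0,0,0],[-1.42,3.32,0],5],
    [[0,0,0],[-1.42,3.32,0],5],
    [[0,0,0],[-1.42,3.32,0],5],
    [[0,0,0],[-1.42,3.32,0],5],
    [[0,0,0],[-1.42,3.32,0],5],
    [[0,0,0],[-1.42,3.32,0],5],
    [[0,0,0],[0,0,0],5],
  ],
)

```text
time_s: 2.1
ee_pos: [0.4851, -0.1213, 0.2308]
eef_rot: [3.138, 0.001, 0.871]
force: [1.0, 0.2, -0.5]
gripper_width: 0.586
```

```bash
python3 go.py .4965 -.1497 .131 0.873
```

```text
t 2.1 pos [ 0.4851 -0.1213  0.2308] rot [3.1377e+00 7.0000e-04 8.7080e-01] F [ 0.99  0.23 -0.54] w 5.0
tool shift cm [-1.43  2.66 10.  ]
rotvec [ 0.0039  0.0007 -0.0022]
```

Align, then descend in part and check.

Call:
drive_tool(
  deltas=[
    [[0,0,0],[-0.7,1.35,0],5],
    [[0,0,0],[-0.7,1.35,0],5],
    [[0,0,0],[0,0,2],4],
    [[0,0,0],[0,0,2],4],
    [[0,0,0],[0,0,2],4],
    [[0,0,0],[0,0,0],4],
    [[0,0,0],[0,0,0],4],
  ],
)

```text
time_s: 2.68
ee_pos: [0.4927, -0.1437, 0.1707]
eef_rot: [-3.139, 0.001, 0.875]
force: [0.5, -0.7, 0.2]
gripper_width: 0.471
```

```bash
python3 go.py .4965 -.1497 .131 0.873;python3 - <<'E'
from h import *
p,d=imaging.capture("side");cv2.imwrite("pics/s1.png",cv2.resize(p[130:330,200:420,::-1],None,fx=3.5,fy=3,interpolation=cv2.INTER_CUBIC))
p,d=imaging.capture("top");cv2.imwrite("pics/t1.png",cv2.resize(p[120:260,330:470,::-1],None,fx=4,fy=4,interpolation=cv2.INTER_CUBIC))
E
```

```text
t 2.6833 pos [ 0.4927 -0.1437  0.1707] rot [-3.1391e+00  1.3000e-03  8.7460e-01] F [ 0.47 -0.74  0.21] w 4.03
tool shift cm [-0.21  0.68  3.97]
rotvec [-0.0025  0.0013  0.0016]
```

View pics/s1.png

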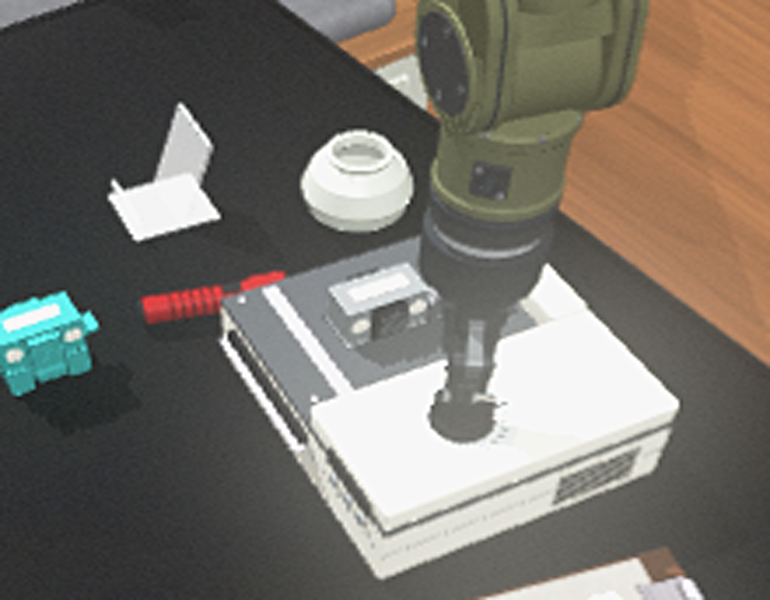

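View pics/t1.png

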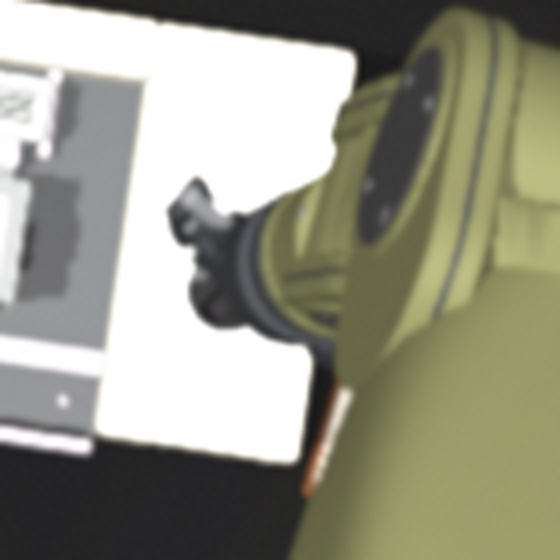

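The side view shows the fingers straddling the dial at (465,410). The top view of the dial is blocked by the arm. I centre and go down.

Call:
drive_tool(
  deltas=[
    [[0,0,0],[-0.2,0.68,0],4],
    [[0,0,0],[0,0,1],4],
    [[0,0,0],[0,0,1],4],
    [[0,0,0],[0,0,1],4],
    [[0,0,0],[0,0,0.9],4],
    [[0,0,0],[0,0,0],4],
    [[0,0,0],[0,0,0],4],
  ],
)

```text
time_s: 3.37
ee_pos: [0.4966, -0.1497, 0.1312]
eef_rot: [-3.139, 0.001, 0.873]
force: [0.6, -0.0, -0.4]
gripper_width: 0.469
```

```bash
python3 go.py .4965 -.1497 .131 0.873
```

```text
t 3.3667 pos [ 0.4966 -0.1497  0.1312] rot [-3.1392e+00  1.0000e-03  8.7310e-01] F [ 0.63 -0.02 -0.39] w 4.0
tool shift cm [-0.01 -0.    0.02]
rotvec [-0.0024  0.001   0.0001]
```

Call:
drive_tool(
  deltas=[
    [[0,0,0],[0,0,0],0.5],
    [[0,0,0],[0,0,0],0.5],
    [[0,0,0],[0,0,0],0.5],
    [[0,0,0],[0,0,0],0.5],
    [[0,0,0],[0,0,0],0.5],
    [[0,0,0],[0,0,0],0.5],
    [[0,0,0],[0,0,0],0.5],
    [[0,0,0],[0,0,0],0.5],
  ],
  force=25,
)

```text
time_s: 4.03
ee_pos: [0.4984, -0.1499, 0.1328]
eef_rot: [3.14, -0.001, 0.873]
force: [1.5, 2.1, 2.5]
gripper_width: 0.134
```

Width 11.4 mm is close to the 12 mm bar, so it is gripped. Turn counter-clockwise 0.557 rad.

Call:
drive_tool(
  deltas=[
    [[0,0,-0.08],[0,0,0],0.5],
    [[0,0,-0.08],[0,0,0],0.5],
    [[0,0,-0.08],[0,0,0],0.5],
    [[0,0,-0.08],[0,0,0],0.5],
    [[0,0,-0.08],[0,0,0],0.5],
    [[0,0,-0.08],[0,0,0],0.5],
    [[0,0,-0.077],[0,0,0],0.5],
    [[0,0,0],[0,0,0],0.5],
    [[0,0,0],[0,0,0],0.5],
    [[0,0,0],[0,0,0],0.5],
  ],
)

```text
time_s: 4.87
ee_pos: [0.4987, -0.1493, 0.1328]
eef_rot: [3.14, -0.002, 1.428]
force: [2.8, 4.4, 3.4]
gripper_width: 0.13
```

```bash
python3 go.py .4965 -.1497 .131 1.43; python3 - <<'E'
from h import *
p,d=imaging.capture("side");cv2.imwrite("pics/s2.png",cv2.resize(p[190:325,255:400,::-1],None,fx=4,fy=4,interpolation=cv2.INTER_CUBIC))
E
```

```text
t 4.8667 pos [ 0.4987 -0.1493  0.1328] rot [ 3.1395e+00 -1.8000e-03  1.4285e+00] F [2.77 4.36 3.4 ] w 1.11
tool shift cm [-0.07 -0.21  0.18]
rotvec [ 0.0021 -0.0018 -0.0016]
```

View pics/s2.png

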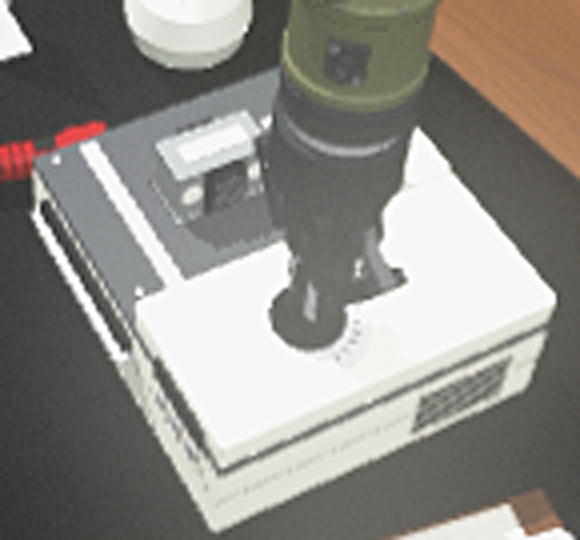

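The side view shows the dial at (310,318) with the scale ticks now bare on its right. I release, rise, and move over the cassette, keeping this yaw.

Call:
drive_tool(
  deltas=[
    [[0,0,0],[0,0,0],4],
    [[0,0,0],[0,0,0],4],
    [[0,0,0],[0,0,0],4],
    [[0,0,0],[0,0,0],4],
    [[0,0,0],[0,0,-1.5],4],
    [[0,0,0],[0,0,-3],4],
    [[0,0,0],[0,0,-3.5],4],
    [[0,0,0],[0,0,-3.5],4],
    [[0,0,0],[0,0,0],7.5],
    [[0,0,0],[0,0,0],7.5],
  ],
)

```text
time_s: 5.75
ee_pos: [0.499, -0.1508, 0.2495]
eef_rot: [3.137, 0.001, 1.429]
force: [0.5, 0.9, 0.6]
gripper_width: 0.736
```

```bash
python3 go.py .5258 -.0124 .22 1.43
```

```text
t 5.75 pos [ 0.499  -0.1508  0.2495] rot [3.1368e+00 1.3000e-03 1.4294e+00] F [0.48 0.92 0.56] w 6.28
tool shift cm [14.08  0.69  2.94]
rotvec [ 0.0048  0.0013 -0.0006]
```

Call:
drive_tool(
  deltas=[
    [[0,0,0],[2.8,0.14,0],7.5],
    [[0,0,0],[2.8,0.14,0],7.5],
    [[0,0,0],[2.8,0.14,0],7.5],
    [[0,0,0],[2.8,0.14,0],7.5],
    [[0,0,0],[2.8,0.13,0],7.5],
    [[0,0,0],[0,0,0],7.5],
    [[0,0,0],[0,0,0],7.5],
  ],
)

```text
time_s: 6.33
ee_pos: [0.5232, -0.0114, 0.2456]
eef_rot: [-3.138, 0.001, 1.432]
force: [-0.6, 0.1, -0.2]
gripper_width: 0.883
```

```bash
python3 go.py .5258 -.0124 .22 1.43; python3 - <<'E'
from h import *
p,d=imaging.capture("top");np.save("pics/t3p.npy",p);cv2.imwrite("pics/t3.png",cv2.resize(p[105:245,280:425,::-1],None,fx=4.2,fy=4.2,interpolation=cv2.INTER_CUBIC))
cv2.imwrite("pics/t3d.png",cv2.resize(p[172:207,372:410,::-1],None,fx=15,fy=14,interpolation=cv2.INTER_CUBIC))
p,d=imaging.capture("side");cv2.imwrite("pics/s3.png",cv2.resize(p[190:325,255:400,::-1],None,fx=4.2,fy=4.2,interpolation=cv2.INTER_CUBIC))
E
```

```text
t 6.3333 pos [ 0.5232 -0.0114  0.2456] rot [-3.1384e+00  9.0000e-04  1.4325e+00] F [-0.63  0.09 -0.22] w 7.54
tool shift cm [-0.07  0.28  2.56]
rotvec [-0.0032  0.0009  0.0025]
```

View pics/t3.png

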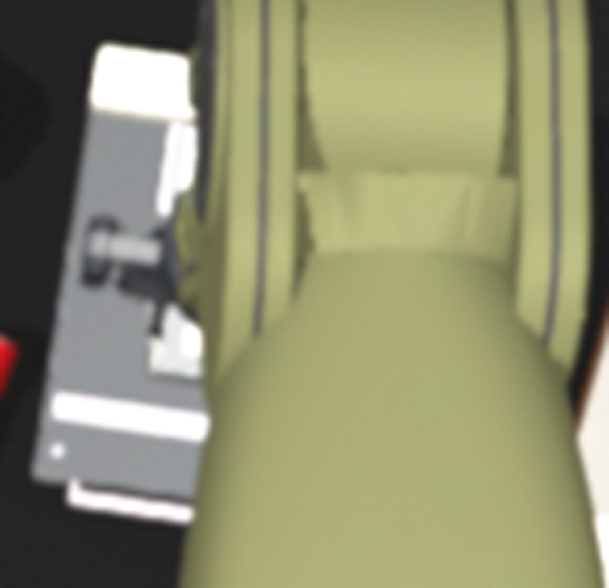

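View pics/t3d.png

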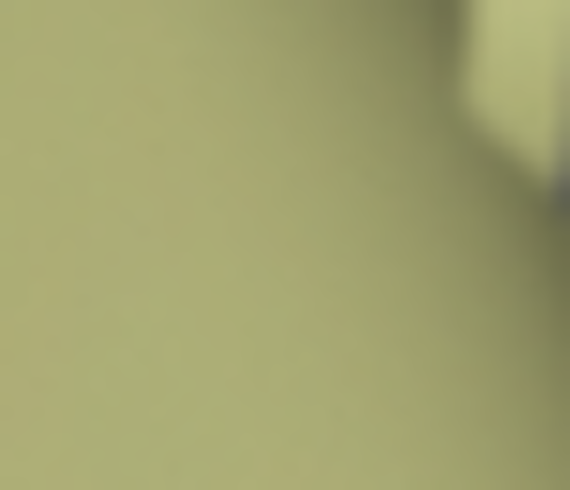

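View pics/s3.png

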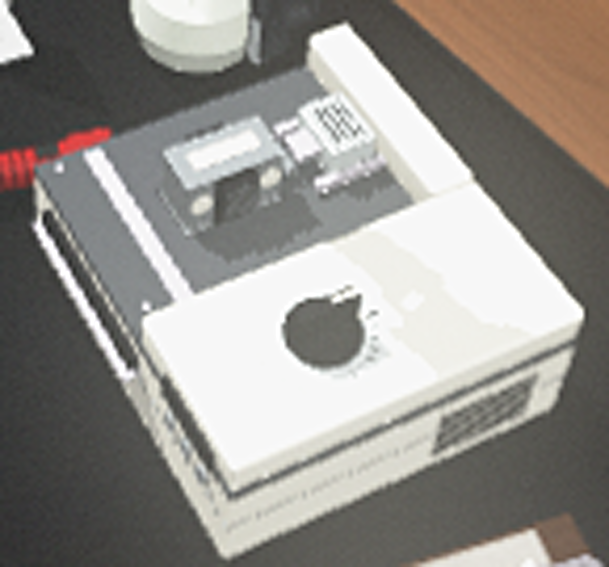

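```bash
python3 - <<'E'
from h import *
p=imaging.capture("side")[0];cv2.imwrite("pics/s3d.png",cv2.resize(p[248:290,315:355,::-1],None,fx=14,fy=14,interpolation=cv2.INTER_CUBIC))
o=np.array([.537212,-.074634]);th=np.radians(-8.05)
R=lambda a:np.array([[np.cos(a),-np.sin(a)],[np.sin(a),np.cos(a)]])
ax=o+R(th)@[-.03,-.08]
for r in(-.12,0,.12):
    f=lambda x,y,z:np.r_[ax+R(th-r)@[x,y],z]
    q=proj("side",[f(.021,.006,.1465),f(.021,-.006,.1465),f(-.021,.006,.1465),f(-.021,-.006,.1465)]);print(r,((q-[315,248]+.5)*14-.5).round(0).tolist())
w=lambda x,y,z:np.r_[o+R(th)@[x,y],z]
L=[w(.015,-.0-.06+.06+.04,.128),w(.015,.08,.128),w(-.055,.04,.128),w(-.055,.08,.128)]
print(((proj("side",L)-[255,190]+.5)*4.2-.5).round(0))
E
```

```text
-0.12 [[331.0, 118.0], [375.0, 166.0], [138.0, 228.0], [181.0, 277.0]]
0 [[343.0, 127.0], [380.0, 178.0], [133.0, 215.0], [169.0, 268.0]]
0.12 [[353.0, 137.0], [383.0, 190.0], [130.0, 203.0], [159.0, 258.0]]
[[287. 153.]
 [256. 111.]
 [190. 191.]
 [160. 148.]]
```

View pics/s3d.png

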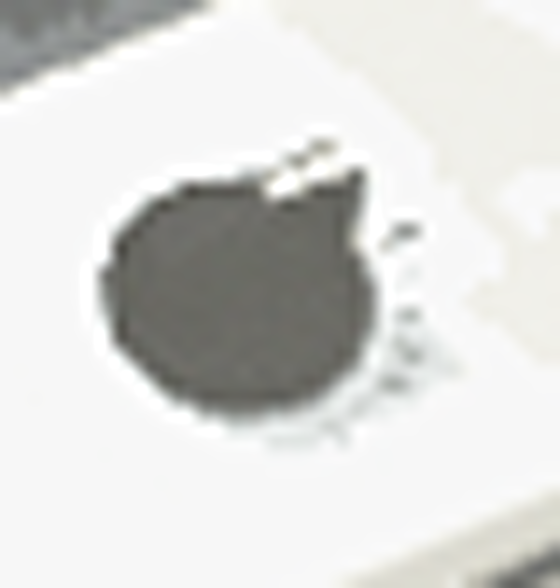

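The slope of the bar's white line in the side view is ambiguous, so I swing aside to read the dial from above.

Call:
drive_tool(
  deltas=[
    [[0,0,0],[3.5,0,0],7.5],
    [[0,0,0],[3.5,0,0],7.5],
    [[0,0,0],[3.5,0,0],7.5],
    [[0,0,0],[3.5,0,0],7.5],
    [[0,0,0],[3,0,0],7.5],
    [[0,0,0],[0,0,0],7.5],
  ],
)

```text
time_s: 6.98
ee_pos: [0.5489, 0.1595, 0.2467]
eef_rot: [3.142, -0.002, 1.433]
force: [0.8, 1.3, 0.4]
gripper_width: 0.877
```

```bash
python3 go.py .5258 -.0124 .22 1.43; python3 - <<'E'
from h import *
p,d=imaging.capture("top");np.save("pics/t4p.npy",p);cv2.imwrite("pics/t4.png",cv2.resize(p[105:245,280:425,::-1],None,fx=4.2,fy=4.2,interpolation=cv2.INTER_CUBIC))
cv2.imwrite("pics/t4d.png",cv2.resize(p[172:207,372:410,::-1],None,fx=15,fy=14,interpolation=cv2.INTER_CUBIC))
E
```

```text
t 6.9833 pos [0.5489 0.1595 0.2467] rot [ 3.1415e+00 -2.4000e-03  1.4332e+00] F [0.83 1.33 0.42] w 7.49
tool shift cm [-17.35   0.07   2.63]
rotvec [ 0.0001 -0.0024  0.0032]
```

View pics/t4.png

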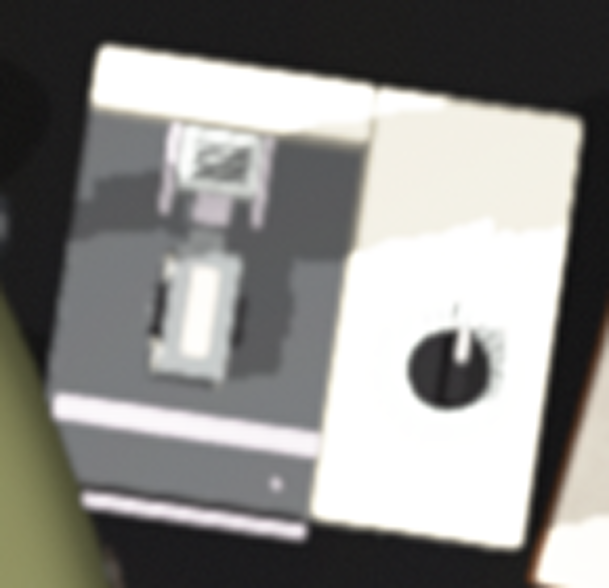

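View pics/t4d.png

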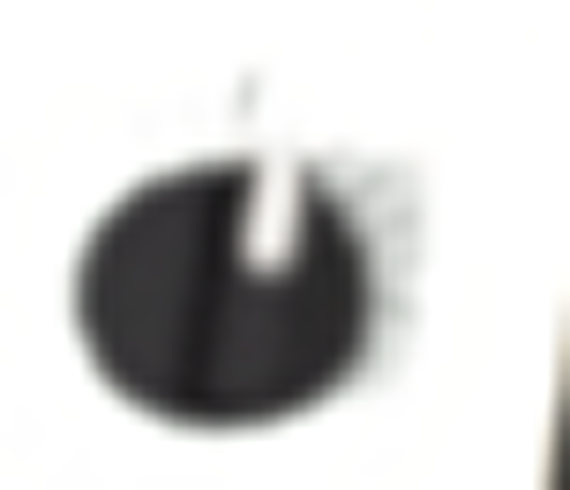

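```bash
python3 - <<'E'
from h import *
f=lambda L:[(372+(x+.5)/15-.5,172+(y+.5)/14-.5) for x,y in L]
for L in([(268,262),(282,165)],[(248,258),(262,170)],[(290,262),(300,175)]):
    A=onz("top",f(L),.1465);e=A[1]-A[0];print(A[:,:2].round(4).tolist(),np.degrees(np.arctan2(e[1],e[0])))
ax=np.array([.4963,-.1496])
A=onz("top",f([(275,215)]),.1465)[0,:2]-ax;print(np.degrees(np.arctan2(A[1],A[0])))
g=lambda L:[(280+(x+.5)/4.2-.5,105+(y+.5)/4.2-.5) for x,y in L]
C=onz("top",g([(165,248),(243,257),(150,372),(228,385)]),.128);print(C.round(4),C.mean(0))  # cassette top corners
e=C[0]-C[2];print(np.degrees(np.arctan2(e[1],e[0])));e=C[1]-C[3];print(np.degrees(np.arctan2(e[1],e[0])))
E
```

```text
[[0.5001, -0.1504], [0.5157, -0.1525]] -7.648762255265086
[[0.5007, -0.1474], [0.5148, -0.1495]] -8.410676912020294
[[0.5001, -0.1537], [0.5141, -0.1552]] -6.117174734273538
-9.186459910238238
[[ 0.5614  0.0066  0.128 ]
 [ 0.5568 -0.0359  0.128 ]
 [ 0.4935  0.0144  0.128 ]
 [ 0.4868 -0.028   0.128 ]] [ 0.52462554 -0.01069519  0.128     ]
-6.54604973506715
-6.418999975789579
```

The dial reads about 0 ± 0.03 rad in the top view: the bar line is at −7.6° against the printer's −8°. The head is drawn back, with a visible gap behind the lug. Cassette top centre is (0.525, −0.011), measured edge length about 69 mm. Go back over it.

Call:
drive_tool(
  deltas=[
    [[0,0,0],[-3.5,0,0],7.5],
    [[0,0,0],[-3.5,0,0],7.5],
    [[0,0,0],[-3.5,0.05,0],7.5],
    [[0,0,0],[-3.5,0.05,0],7.5],
    [[0,0,0],[-3.2,0,0],7.5],
    [[0,0,0],[0,0,2.5],7.5],
    [[0,0,0],[0,0,2.5],7.5],
    [[0,0,0],[0,0,0],7.5],
    [[0,0,0],[0,0,0],7.5],
  ],
)

```text
time_s: 7.78
ee_pos: [0.5228, -0.0161, 0.1964]
eef_rot: [-3.138, 0.001, 1.427]
force: [0.1, -1.0, -0.6]
gripper_width: 0.88
```

```bash
python3 go.py .525 -.0115 .094 1.432
```

```text
t 7.7833 pos [ 0.5228 -0.0161  0.1964] rot [-3.1377e+00  9.0000e-04  1.4274e+00] F [ 0.09 -0.96 -0.56] w 7.52
tool shift cm [ 0.5   0.19 10.24]
rotvec [-0.0039  0.0009 -0.0046]
```

Call:
drive_tool(
  deltas=[
    [[0,0,0],[0.5,0.15,0],7.5],
    [[0,0,0],[0,0,2],7.5],
    [[0,0,0],[0,0,2],7.5],
    [[0,0,0],[0,0,2],7.5],
    [[0,0,0],[0,0,2],7.5],
    [[0,0,0],[0,0,0],7.5],
    [[0,0,0],[0,0,0],7.5],
  ],
)

```text
time_s: 8.37
ee_pos: [0.5273, -0.0093, 0.1179]
eef_rot: [-3.141, 0.0, 1.431]
force: [0.4, 1.2, -0.4]
gripper_width: 0.878
```

```bash
python3 go.py .525 -.0115 .094 1.432;python3 - <<'E'
from h import *
p,d=imaging.capture("side");cv2.imwrite("pics/s5.png",cv2.resize(p[190:325,255:400,::-1],None,fx=4.2,fy=4.2,interpolation=cv2.INTER_CUBIC))
p,d=imaging.capture("top");cv2.imwrite("pics/t5.png",cv2.resize(p[105:245,280:425,::-1],None,fx=4.2,fy=4.2,interpolation=cv2.INTER_CUBIC))
E
```

```text
t 8.3667 pos [ 0.5273 -0.0093  0.1179] rot [-3.1413e+00  1.0000e-04  1.4307e+00] F [ 0.42  1.24 -0.44] w 7.5
tool shift cm [-0.25 -0.19  2.39]
rotvec [-0.0002  0.0001 -0.0013]
```

View pics/s5.png

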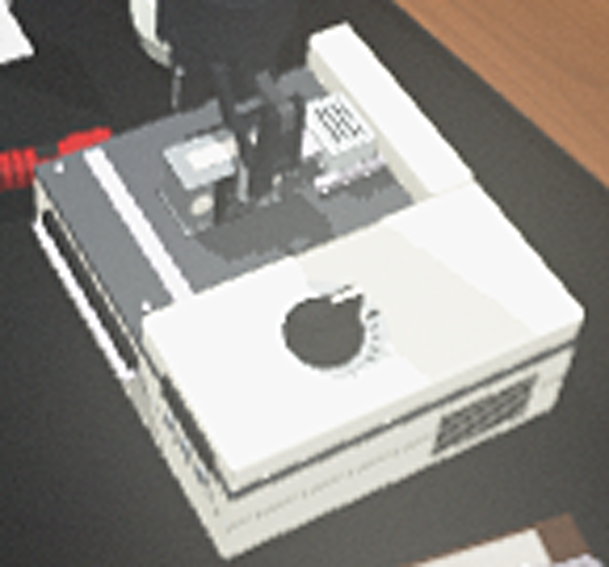

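View pics/t5.png

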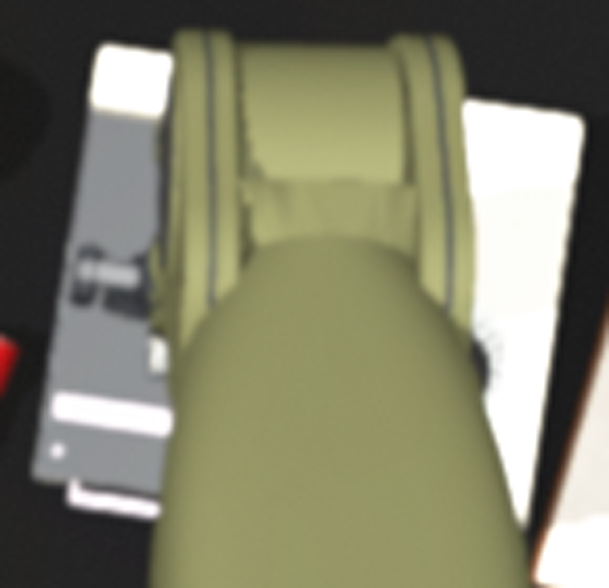

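The side view shows the right finger beside and outside the black pad at (225,200), and the left finger beyond the cassette. Centre and descend.

Call:
drive_tool(
  deltas=[
    [[0,0,0],[-0.22,0.15,0],7.5],
    [[0,0,0],[0,0,1.2],7.5],
    [[0,0,0],[0,0,1.2],7.5],
    [[0,0,0],[0,0,0],6.2],
    [[0,0,0],[0,0,0],6.2],
    [[0,0,0],[0,0,0],6.2],
    [[0,0,0],[0,0,0],6.2],
  ],
)

```text
time_s: 9.05
ee_pos: [0.5291, -0.0122, 0.0944]
eef_rot: [3.14, -0.0, 1.43]
force: [0.4, -0.1, 0.0]
gripper_width: 0.724
```

```bash
python3 go.py .525 -.0115 .094 1.432
```

```text
t 9.05 pos [ 0.5291 -0.0122  0.0944] rot [ 3.1397e+00 -2.0000e-04  1.4300e+00] F [ 0.4  -0.1   0.01] w 6.19
tool shift cm [ 0.01 -0.41  0.04]
rotvec [ 0.0019 -0.0002 -0.002 ]
```

I had the sign of the y correction wrong. I correct it, then close.

Call:
drive_tool(
  deltas=[
    [[0,0,0],[0,-0.4,0],6.2],
    [[0,0,0],[0,0,0],6.2],
    [[0,0,0],[0,0,0],5.2],
    [[0,0,0],[0,0,0],5.2],
    [[0,0,0],[0,0,0],5.2],
  ],
  force=40,
)

```text
time_s: 9.47
ee_pos: [0.5243, -0.0116, 0.0934]
eef_rot: [3.141, 0.0, 1.43]
force: [0.1, 0.0, 0.4]
gripper_width: 0.607
```

Call:
drive_tool(
  deltas=[
    [[0,0,0],[0,0,0],4.6],
    [[0,0,0],[0,0,0],4.2],
    [[0,0,0],[0,0,0],3.5],
    [[0,0,0],[0,0,0],3.5],
    [[0,0,0],[0,0,0],3.5],
    [[0,0,0],[0,0,0],3.5],
    [[0,0,0],[0,0,0],3.5],
  ],
)

```text
time_s: 10.05
ee_pos: [0.5246, -0.0115, 0.0949]
eef_rot: [3.14, -0.0, 1.43]
force: [-3.7, 0.4, 12.3]
gripper_width: 0.42
```

```bash
python3 go.py .525 -.0115 .094 1.432;python3 - <<'E'
from h import *
p,d=imaging.capture("side");cv2.imwrite("pics/s6.png",cv2.resize(p[190:280,275:365,::-1],None,fx=6,fy=6,interpolation=cv2.INTER_CUBIC))
E
```

```text
t 10.05 pos [ 0.5246 -0.0115  0.0949] rot [ 3.1401e+00 -4.0000e-04  1.4299e+00] F [-3.72  0.37 12.29] w 3.59
tool shift cm [0.01 0.04 0.09]
rotvec [ 0.0015 -0.0004 -0.0021]
```

View pics/s6.png

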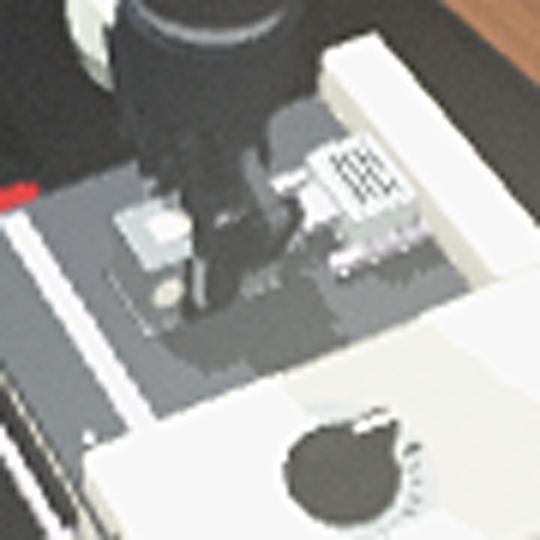

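Call:
drive_tool(
  deltas=[
    [[0,0,0],[0,0,-0.1],3.0],
    [[0,0,0],[0,0,0],3.0],
    [[0,0,0],[0,0,0],3.0],
  ],
)

```text
time_s: 10.35
ee_pos: [0.5246, -0.0115, 0.095]
eef_rot: [3.141, -0.0, 1.43]
force: [-1.9, -0.3, 6.8]
gripper_width: 0.414
```

Call:
drive_tool(
  deltas=[
    [[0,0,0],[0,0,-0.2],3.0],
    [[0,0,0],[0,0,-0.1],3.0],
    [[0,0,0],[0,0,0],3.0],
  ],
)

```text
time_s: 10.6
ee_pos: [0.524, -0.0116, 0.097]
eef_rot: [-3.141, 0.0, 1.43]
force: [0.4, -0.7, -1.6]
gripper_width: 0.416
```

The width holds at 0.415 with a tighter command, so it stops on the object. The force is about the cassette's weight. I lift slowly further and look.

Call:
drive_tool(
  deltas=[
    [[0,0,0],[0,0,-0.2],3.0],
    [[0,0,0],[0,0,-0.2],3.0],
    [[0,0,0],[0,0,-0.2],3.0],
    [[0,0,0],[0,0,-0.2],3.0],
    [[0,0,0],[0,0,0],3.0],
  ],
)

```text
time_s: 11.02
ee_pos: [0.5246, -0.0116, 0.1058]
eef_rot: [3.141, -0.0, 1.43]
force: [0.4, 0.1, -1.5]
gripper_width: 0.416
```

```bash
python3 go.py .525 -.0115 .094 1.432;python3 - <<'E'
from h import *
p,d=imaging.capture("side");cv2.imwrite("pics/s7.png",cv2.resize(p[190:280,275:365,::-1],None,fx=6,fy=6,interpolation=cv2.INTER_CUBIC))
E
```

```text
t 11.0167 pos [ 0.5246 -0.0116  0.1058] rot [ 3.1408e+00 -1.0000e-04  1.4300e+00] F [ 0.4   0.11 -1.48] w 3.55
tool shift cm [0.01 0.04 1.18]
rotvec [ 0.0008 -0.0001 -0.002 ]
```

View pics/s7.png

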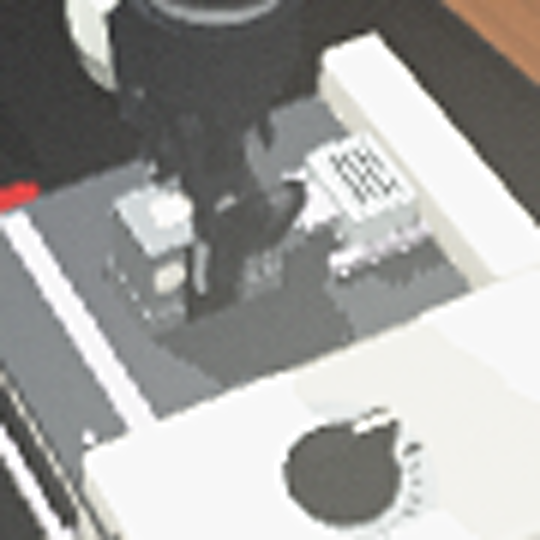

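The cassette rises with the fingers: its white side disc has gone from (168,292) to (168,275). The force equals its weight and there is no catch on the head. Lift on.

Call:
drive_tool(
  deltas=[
    [[0,0,0],[0,0,-0.5],3.0],
    [[0,0,0],[0,0,-0.8],3.0],
    [[0,0,0],[0,0,-0.8],3.0],
    [[0,0,0],[0,0,-0.8],3.0],
    [[0,0,0],[0,0,-0.8],3.0],
    [[0,0,0],[0,0,-0.8],3.0],
    [[0,0,0],[0,0,-0.8],3.0],
    [[0,0,0],[0,0,-0.8],3.0],
    [[0,0,0],[0,0,-0.8],3.0],
    [[0,0,0],[0,0,-0.8],3.0],
  ],
)

```text
time_s: 11.9
ee_pos: [0.5242, -0.0115, 0.1832]
eef_rot: [3.141, -0.0, 1.43]
force: [-0.5, 0.0, -1.0]
gripper_width: 0.415
```

Call:
drive_tool(
  deltas=[
    [[0,0,0],[0,0,-0.5],3.0],
    [[0,0,0],[0,0,-0.2],3.0],
    [[0,0,0],[0,0,0],3.0],
    [[0,0,0],[0,0,0],3.0],
    [[0,0,0],[0,0,0],3.0],
    [[0,0,0],[0,0,0],3.0],
    [[0,0,0],[0,0,0],3.0],
    [[0,0,0],[0,0,0],3.0],
  ],
)

```text
time_s: 12.57
ee_pos: [0.524, -0.0116, 0.189]
eef_rot: [-3.141, 0.0, 1.43]
force: [-0.8, -0.1, -1.5]
gripper_width: 0.416
```

```bash
python3 go.py .525 -.0115 .185 1.432;python3 - <<'E'
from h import *
p,d=imaging.capture("side");cv2.imwrite("pics/s8.png",cv2.resize(p[170:300,255:395,::-1],None,fx=5,fy=4.5,interpolation=cv2.INTER_CUBIC))
P=depthpts("side",d)
# grey cassette faces visible in front of fingers
s=P[170:300,255:395];m=(s[...,2]>.128)&(s[...,2]<.24)&(abs(s[...,0]-.52)<.06)&(abs(s[...,1]+.012)<.035)
print(s[m].min(0),s[m].max(0),m.sum())
p,d=imaging.capture("top");cv2.imwrite("pics/t8.png",p[:,:,::-1])
E
```

```text
t 12.5667 pos [ 0.524  -0.0116  0.189 ] rot [-3.1409e+00  1.0000e-04  1.4300e+00] F [-0.82 -0.12 -1.48] w 3.55
tool shift cm [0.02 0.1  0.4 ]
rotvec [-0.0006  0.0001 -0.002 ]
[ 0.48710242 -0.04545251  0.14367238] [0.57432162 0.01795302 0.23990736] 719
```

View pics/s8.png

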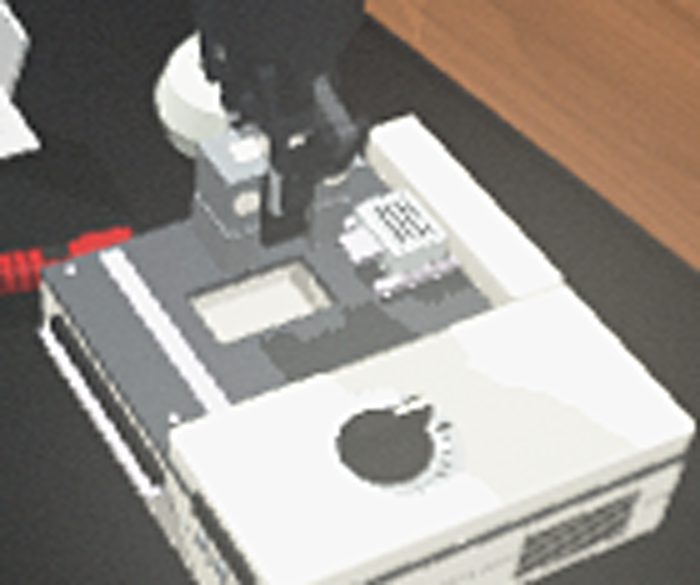

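View pics/t8.png

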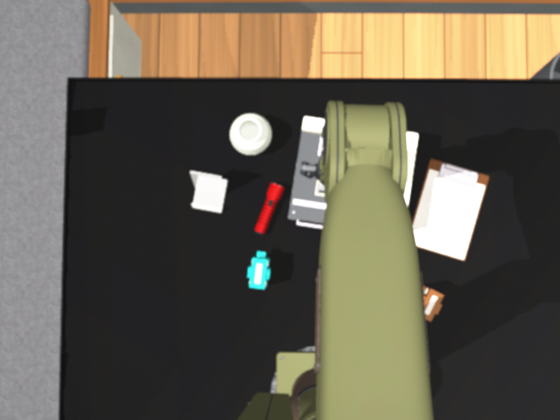

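The side view shows the well empty at (260,300), the cassette upright above it at (240,190), the tongue clear and the dial unchanged. The top view shows vase, flashlight, stand and clipboard in place. Handing in.

```bash
python3 -c "
from workcell import robot,read_state
s=read_state();print(abs(s['qvel']).max());print(robot.close_job())"
```

```text
0.002816996923896864
the job is handed in; nothing more can be done
None
```

I took the cassette out of the printer and handed the job in, still holding it level above its well. The hand-in gives no verdict, so these are my own last checks.

- **Dial:** I turned it counter-clockwise from about +0.56 rad. The top view read 0 ± 0.03 rad afterwards, and it looked unchanged in the side view at the end. One early reading of the bar's slope in the side view suggested about −0.15 rad, so I checked again from above before going on.
- **Cassette:** I pinched both catches with a 40 N grip and lifted straight up. During the lift the wrist force stayed near the cassette's weight, about 1.5 N, with no sign of it catching on the head.
- **Final position:** the underside is at about 0.144 m, roughly 59 mm above the bed. The cassette is upright above its empty well, with the arm at rest at about 12.6 s.
- **Other things on the cart:** vase, flashlight, clipboard and phone stand were in their places in the last top view.

**Disagreement:** the gripper read 35.5 mm while pinching, against the 40 mm expected for fully pinched catches. I put this down to finger flex. It did not close further on a tighter command, and the barbs came free of the lip. I could not read how far in the catches were directly.

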